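Gauge two sleeves on the pins and reject the tight one

TASK

Push both sleeves along their cradles towards the gauge pins as far as each will go: the one with the right bore slides over its pin, fully home against the upright plate, the other stops at the tip of its pin. Once both have been tried, leave the good sleeve fully home on its pin and put the one that did not fit down in the blue tray, lying inside it and not dropped from a height. Leave the bottle, the can and the clip box where they are.

Things in the scene. Friction and masses are not known exactly. Their poses are not given: they have to be found in the camera images.
- gauge: fixed bench gauge, dark base 150 x 210 x 12 mm (x, y, z), origin under its centre. Upright plate 100 mm tall across its -y end, face at y = -93 mm. Two pins, 20 mm diameter, stick out from it 45 mm towards +y at x = -45 and +45 mm, 68 mm above the underside. In line with each, a cradle of two 8 mm rods, 32 mm apart, tops 54 mm up, to y = +98 mm. Sleeves on them slide in -y onto the pins.
- home0 (a point): on the axis of the gauge's -x cradle: where the middle of a sleeve is fully home on its pin, its end against the upright plate; same axes as the gauge
- home1 (a point): on the axis of the gauge's +x cradle: where the middle of a sleeve is fully home on its pin, its end against the upright plate; same axes as the gauge
- stop0 (a point): on the axis of the gauge's -x cradle: where the middle of a sleeve is if it does not go on and its end rests against the pin's tip (45 mm short of home); same axes as the gauge
- stop1 (a point): on the axis of the gauge's +x cradle: where the middle of a sleeve is if it does not go on and its end rests against the pin's tip (45 mm short of home); same axes as the gauge
- sleeve_a: plain aluminium tube sleeve, 40 mm outside diameter, 50 mm long, about 150 g, smooth, lying on one of the two cradles of the gauge. Origin in the middle of its axis, at first 68 mm above the work surface; its y axis runs along the sleeve. Both look alike from outside; the pin tells which bore is right.
- sleeve_b: plain aluminium tube sleeve, 40 mm outside diameter, 50 mm long, about 150 g, smooth, lying on one of the two cradles of the gauge. Origin in the middle of its axis, at first 68 mm above the work surface; its y axis runs along the sleeve. Both look alike from outside; the pin tells which bore is right.
- tray: fixed blue open tray for rejects, 150 x 130 x 30 mm (x, y, z) outside, walls and floor 4 mm. Origin at the centre of its underside, z up.
- bottle: bystander: clear water bottle with a blue band, 64 mm diameter, 210 mm tall, standing; origin at the centre of its underside
- can: bystander: yellow drink can, 60 mm diameter, 115 mm tall, standing; origin at the centre of its underside
- clip_box: bystander: small white open box, 70 x 60 x 40 mm; origin at the centre of its underside
Things that resemble listed ones, but are neither listed nor needed, are in the scene too. Leave any pink or red look-alike of the sleeve_a alone.

How it is judged:
On the way:
1. both sleeves have been tried: the good one is fully home on its pin (within 6 mm) while the tight one is against the tip of the other pin (within 8 mm) ((distance between sleeve_a and home0 below 0.006 m or distance between sleeve_a and home1 below 0.006 m) and (distance between sleeve_b and stop0 below 0.008 m or distance between sleeve_b and stop1 below 0.008 m)), for 0.2 s.
At the end, for the whole second after the job is handed in: The sleeve that fits is on its pin within 6 mm of fully home, the one that did not fit rests inside the tray on its floor (its middle within 70 x 60 mm of the tray's centre and below 35 mm), and both are at rest (slower than 80 mm/s; a last slight rocking is fine) ((distance between sleeve_a and home0 below 0.006 m or distance between sleeve_a and home1 below 0.006 m) and x of sleeve_b in the frame of tray between -0.07 and 0.07 m and y of sleeve_b in the frame of tray between -0.06 and 0.06 m and z of sleeve_b in the frame of tray below 0.035 m and linear speed of each of sleeve_a, sleeve_b below 0.08 m/s); the robot touches nothing.
It fails at once if the bottle was moved more than 30 mm (distance of bottle from where it was at the start of the episode above 0.03 m).
It fails at once if the can was moved more than 30 mm (distance of can from where it was at the start of the episode above 0.03 m).
It fails at once if the clip box was moved more than 30 mm (distance of clip_box from where it was at the start of the episode above 0.03 m).
It fails at once if a sleeve was let go more than about 30 mm above the tray's floor (x of sleeve_a in the frame of tray between -0.07 and 0.07 m and y of sleeve_a in the frame of tray between -0.06 and 0.06 m and z of sleeve_a in the frame of tray above 0.055 m and contact force between sleeve_a and the fingers below 0.05 N).
It fails at once if a sleeve was let go more than about 30 mm above the tray's floor (x of sleeve_b in the frame of tray between -0.07 and 0.07 m and y of sleeve_b in the frame of tray between -0.06 and 0.06 m and z of sleeve_b in the frame of tray above 0.055 m and contact force between sleeve_b and the fingers below 0.05 N).
It also fails if it takes over 56 s, if anything falls off the work surface, if the arm or the gripper's body presses on something with over 40 N, if the wrist force passes 120 N, or if a joint passes its speed limit or range.

ROBOT

A 6-joint arm with a two-finger parallel gripper is mounted at the origin on the work surface. World frame = base frame: x ahead of the robot, y to its left, z up, the work surface at z = 0. Lengths are in m, angles in rad, forces in N, time in s.
With the tool pointing down it reaches from about 0.35 to 0.775 m from the base axis. Payload 7.3 kg.
Tool frame: the origin (TCP) lies at the very end of the fingers, on their centre line; the grasp point (between the pads) lies 19 mm behind it; z points along the fingers, y is the line along which they close (so a half turn about z gives the same grasp; the last joint's range is limited). The gripper opens to 92 mm and grips with 3 to 60 N. Pads are 19 mm wide; open, the fingers measure 130 mm over their backs; the gripper's body (75 mm by 190 mm) begins 47 mm behind the grasp point.
Start: joints at [-1.424, 0.342, 1.524, -0, 1.275, -0.146], TCP at [0.152, -0.503, 0.227] pointing down, gripper open.
Joint ranges: [-2.53, 2.53], [-0.77, 2.02], [0.04, 2.7], [-1, 4.14], [0.28, 2.66], [-3.11, 3.11]. Speed limits (rad/s): [2.57, 2.57, 3.14, 3.14, 3.14, 3.14].

INTERFACE

Orientations are given as a rotation vector (axis times angle).
In Python, from station import robot, read_camera, camera_params, job gives the robot as it stands.
- The arm moves only by the tool carry_out, never from a script. Its argument "commands" is a list of rows, each an object with "linear": the shift along the tool's x, y, z in mm, a list of three; "roll": the turn about the tool's z in rad. A call has exactly 10 rows; each row is the pose to reach, as a shift and turn from the pose commanded when the call began, along the tool's axes at that moment; what a row does not reach only later rows make up. A row lasts 1/12 s, in which the tool goes at most 41.7 mm and 7.16 degrees, less where a joint would pass 70% of its speed; a pose out of reach is approached as far as the arm can. A call with a gripper value outside its range is refused whole. "grip" is the finger opening in mm, from 0 to 91.8, set as the call begins (left out, the last holds). The fingers move at their own pace and stop on an object; "newtons" is the grip in N (left out, the last holds). Time passes only in rows, so rows that repeat a pose let the fingers close, or fill a call up. It gives the time, the measured TCP pose, the force, the opening and the grip force at its end, in the units of the state.
- robot.read_state(): the state, without advancing time (a new reading comes with each control period).
- read_camera(name): name is "scene" or "side" or "wrist"; returns the picture (384x512x3 uint8, blue, green, red); there is no depth.
- camera_params(name): a dict with "camera_matrix" (3x3 intrinsics, pixels), "extrinsics" (4x4, takes a point from world to camera coordinates). Camera axes: x right, y down, z forward; pixel columns grow to the right and rows downward; lengths in m; the calibration is good to about 2 mm. A picture is of the moment at which its call begins: read the wrist's pose just before it. camera_params takes no time and is no camera call; for the wrist camera it gives the pose at the moment of the call.
- job.close_job(): hands the job in; it is judged then, once.
The state is a dict: "t": time; "qpos": joint angles; "joint_velocities": joint speeds; "joint_efforts": joint torques, N m; "tool_pos": TCP position; "orientation": TCP orientation; "wrist_force": force on the tool from outside, world axes, zero at the start; "ft_torque": the same for the moment, N m; "grip_width": finger opening in m; "finger_force": force on a finger pad.
Only numpy, scipy, OpenCV 4.12 (cv2) and the standard library are available. Lean on these libraries where they do the work, as an engineer would, in place of code of your own. Each camera call takes 0.05 s, during which the arm holds its last target. There are 200 camera calls.

## Working session

There is one attempt and no reset: what is moved stays moved. The work goes in short steps, Python scripts to look and compute and a tool call to move; the robot and the scene stay as the last step left them, time stands still between calls to the robot, and variables do not carry over. Pictures are saved under pics/ and viewed, at most 10 in all, crops included, and the job is handed in when it is done.

Besides the shell and the picture viewer there is one more tool, called after "Call:" in YAML: its name, and indented under it one key for each argument. carry_out: Moves the arm, as the interface text tells. Its arguments: {"type":"object","properties":{"commands":{"type":"array"},"grip":{"type":"number"},"newtons":{"type":"number"}},"required":["commands"]}

```bash
mkdir -p pics; ls; python3 - <<'E'
from station import robot, read_camera, camera_params
import cv2, numpy as np
s=robot.read_state(); print(s)
a=read_camera("scene"); b=read_camera("side")
cv2.imwrite("pics/scene.png",cv2.resize(a,(800,600),interpolation=cv2.INTER_CUBIC));cv2.imwrite("pics/side.png",cv2.resize(b,(800,600),interpolation=cv2.INTER_CUBIC))
for n in("scene","side"):
    p=camera_params(n);print(n,p)
E
```

```text
pics
{'t': 0.0, 'qpos': array([-1.42399621e+00,  3.42702125e-01,  1.52502988e+00, -2.70565586e-05,
        1.27537807e+00, -1.46011259e-01]), 'joint_velocities': array([-0.00064376, -0.00136057, -0.00182557,  0.00109352,  0.00192725,
       -0.00051062]), 'joint_efforts': array([ 3.30888261e-04, -4.31238985e+01, -2.44222730e+01,  7.16609904e-02,
        5.56980050e-02, -1.21468361e-04]), 'tool_pos': array([ 0.15148597, -0.50224334,  0.22605116]), 'orientation': array([-3.10648033e+00, -4.58096562e-01,  4.15699134e-05]), 'wrist_force': array([-0.71372964, -0.76217632, -0.8781772 ]), 'ft_torque': array([-0.03019259, -0.06368505, -0.05660483]), 'finger_force': 0.0, 'grip_width': 0.09181537895918082}
scene {'camera_matrix': array([[355.25709751,   0.        , 249.13957943],
       [  0.        , 355.25709751, 190.94393917],
       [  0.        ,   0.        ,   1.        ]]), 'extrinsics': array([[ 0.87824844,  0.47820121, -0.00181274, -0.4797378 ],
       [ 0.34067754, -0.62832825, -0.69938717, -0.17358422],
       [-0.33558679,  0.61361813, -0.71474072,  1.17298484],
       [ 0.        ,  0.        ,  0.        ,  1.        ]])}
side {'camera_matrix': array([[408.99175353,   0.        , 257.61973819],
       [  0.        , 408.99175353, 190.4154818 ],
       [  0.        ,   0.        ,   1.        ]]), 'extrinsics': array([[-0.90728096, -0.42019518,  0.01665119,  0.51753731],
       [-0.30930684,  0.63997863, -0.70338939,  0.2566992 ],
       [ 0.28490442, -0.64332214, -0.71060967,  1.06518041],
       [ 0.        ,  0.        ,  0.        ,  1.        ]])}
```

View pics/scene.png

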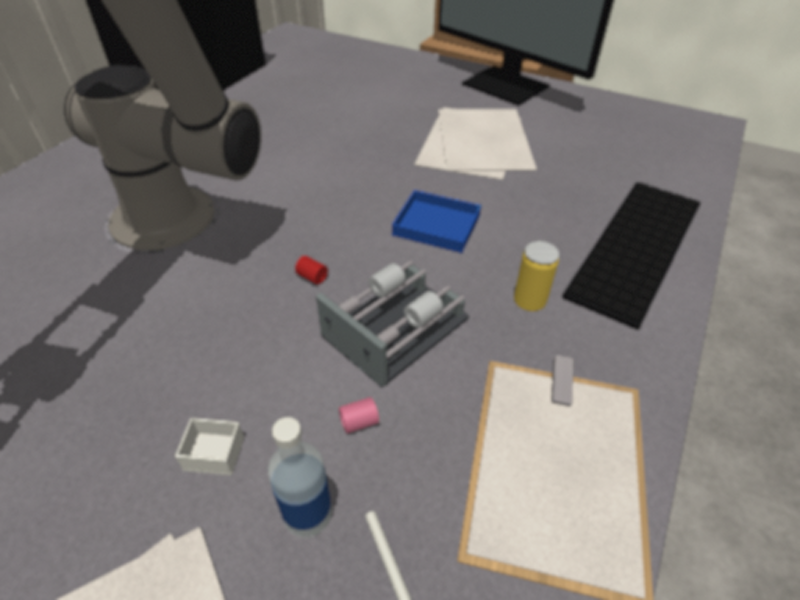

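View pics/side.png

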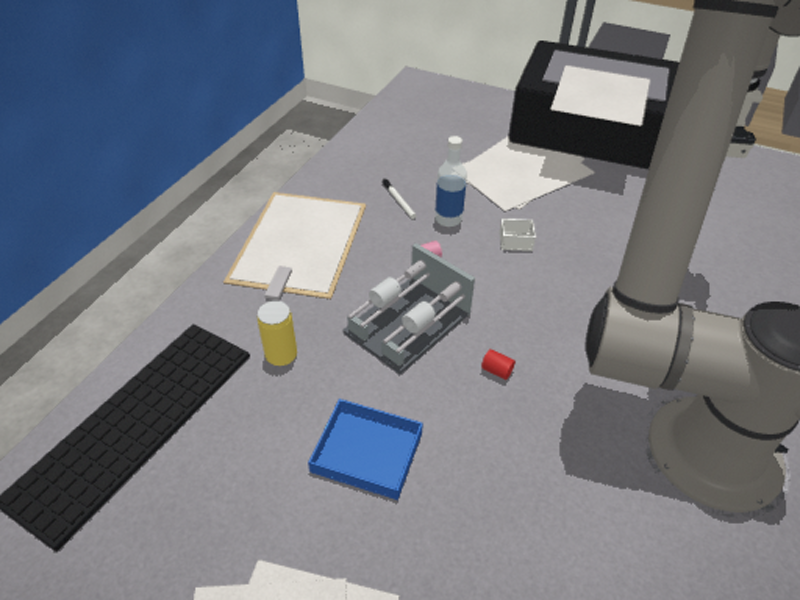

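Both pictures show the gauge with two white sleeves on its cradles, at scene (388,278) and (425,308), and at side (418,318) and (385,292). These fit the description because they lie on the cradles. The red one (scene 312,270) and the pink one (359,415) lie on the table and are decoys. I'll enlarge the gauge and tray to confirm and measure.

```bash
python3 - <<'E'
from station import read_camera
import cv2
a=read_camera("scene"); b=read_camera("side")
cv2.imwrite("pics/c1.png",cv2.resize(a[120:250,190:310],None,fx=600/130,fy=600/130,interpolation=cv2.INTER_CUBIC))
cv2.imwrite("pics/c2.png",cv2.resize(b[150:325,190:310],None,fx=600/175,fy=600/175,interpolation=cv2.INTER_CUBIC))
E
```

```text
(no output)
```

View pics/c1.png

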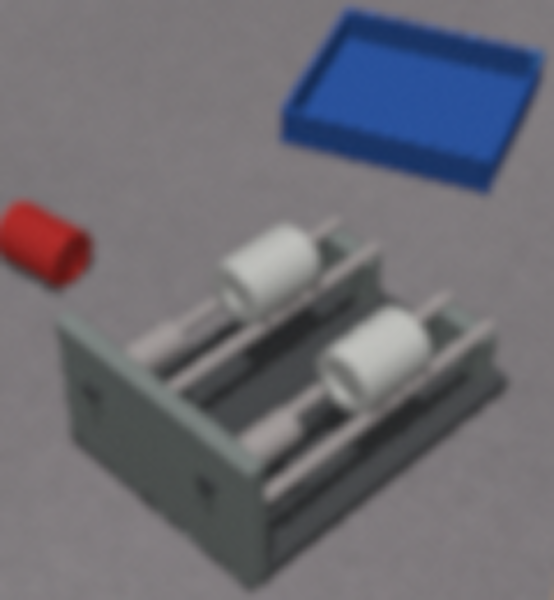

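View pics/c2.png

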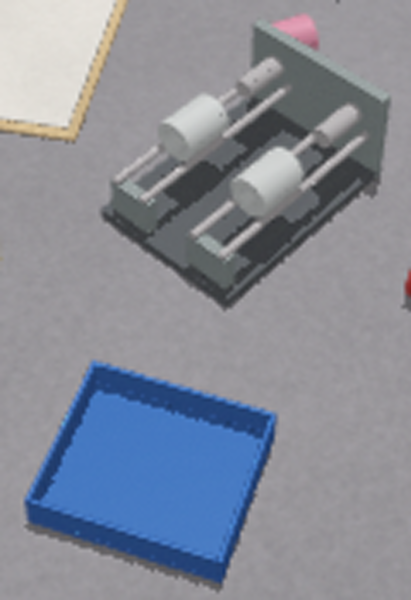

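The crops confirm two white sleeves on the cradles: c1 (270,272) and (377,358), c2 (266,183) and (193,127). Next I'll fit the poses.

```bash
cat >h.py <<'E'
import numpy as np
from station import camera_params
from scipy.optimize import least_squares
from scipy.spatial.transform import Rotation as R
P={n:camera_params(n) for n in("scene","side")}
def proj(n,X):
    p=P[n];c=p["extrinsics"][:3,:3]@X+p["extrinsics"][:3,3];u=p["camera_matrix"]@c;return u[:2]/u[2]
def px(n,u):
    return np.array(u)*130/600+[190,120] if n=="scene" else np.array(u)*175/600+[190,150]
def fit(obs,x0):
    f=lambda v:np.concatenate([proj(n,R.from_euler('z',v[2]).apply(np.array(X)/1000)+[v[0],v[1],0])-px(n,u) for n,X,u in obs])
    r=least_squares(f,x0,loss='soft_l1');return r.x,r.fun.reshape(-1,2)
def tri(obs,z=None):
    f=lambda X:np.concatenate([proj(n,X)-px(n,u) for n,u in obs])
    r=least_squares(f,[.4,0,.1]);return r.x,r.fun
E
python3 - <<'E'
from h import *
np.set_printoptions(precision=4,suppress=True)
g=[("scene",(75,-105,0),(252,588)),("scene",(-75,-105,0),(75,440)),("scene",(-75,-105,100),(60,320)),("scene",(75,-105,100),(257,480)),
("scene",(75,105,12),(505,378)),("side",(75,105,0),(103,212)),("side",(-75,105,0),(227,307)),("side",(-75,-105,100),(388,97)),("side",(75,-105,100),(257,20)),
("side",(45,-48,68),(243,90)),("side",(-45,-48,68),(322,136))]
best=min((fit(g,[.45,-.1,a]) for a in np.arange(0,6.2,.8)),key=lambda r:abs(r[1]).sum())
print("gauge",best[0],"\n",best[1].T)
for base in(1,0):
  A,B=(75,65) if base else (65,75)
  # corners going around seen from side img: near-left, near-right, far-right, far-left
  c=[(A,B),(-A,B),(-A,-B),(A,-B)]
  t=[]
  for (x,y),u in zip(c,[(28,502),(222,570),(275,413),(93,363)]): t.append(("side",(x,y,30),u))
  for (x,y),u in zip(c,[(543,52),(350,10),(285,122),(490,178)]): pass
  b=min((fit(t,[.45,.1,a]) for a in np.arange(0,6.2,.8)),key=lambda r:abs(r[1]).sum());print("tray",base,b[0],"\n",b[1].T)
v=best[0]
for nm,o in(("+x",[("scene",(377,358)),("side",(193,127))]),("-x",[("scene",(270,272)),("side",(266,183))])):
  X,f=tri(o);print(nm,X,f,"in gauge",R.from_euler('z',-v[2]).apply(X-[v[0],v[1],0]))
E
```

```text
gauge [ 0.5809 -0.0416  5.9928] 
 [[-0.0257 -1.3321 -1.8034 -1.6022  0.8505 -1.4086 -0.4942  0.2619  0.0243
  -0.9206 -1.1786]
 [ 1.7244  0.4046 -0.2194 -0.9939 -0.9114  1.5829  0.4386 -1.1037 -0.9789
  -0.2409  0.3935]]
tray 1 [0.5184 0.2496 6.3984] 
 [[-1.1845  0.2318  0.7111 -0.0177]
 [ 0.4745 -1.1682  0.637  -0.2482]]
tray 0 [0.5167 0.2491 0.1427] 
 [[ 2.0853 -3.3359 -1.746   4.5406]
 [ 6.1103  0.9662 -4.1615 -1.7507]]
+x [ 0.6291 -0.0376  0.0684] [-0.7109 -0.0194 -0.8479 -0.0226] in gauge [0.045  0.0176 0.0684]
-x [ 0.545  -0.0051  0.0675] [-0.74   -0.0572 -0.8067  0.033 ] in gauge [-0.0449  0.0247  0.0675]
```

```bash
cat >>h.py <<'E'
G=np.array([.5809,-.0416,0]);YAW=5.9928-2*np.pi
T=np.array([.5184,.2496,0]);TY=6.3984-2*np.pi
def to(X,yaw=YAW):
    """shift in tool mm and roll to bring TCP to world X with the tool's y along angle yaw (mod pi)"""
    from station import robot
    s=robot.read_state();Rt=R.from_rotvec(s["orientation"])
    d=Rt.inv().apply(np.array(X)-s["tool_pos"])*1000
    y=Rt.as_matrix()[:,1];a=np.arctan2(y[1],y[0]);dd=(yaw-a+np.pi/2)%np.pi-np.pi/2
    return d.round(1),round(-dd,3),"tilt",Rt.as_matrix()[:,2].round(3)
def g(x,y,z): return R.from_euler('z',YAW).apply(np.array([x,y,z])/1000)+G
def ground(n,u,z=0.):
    p=P[n];E=p["extrinsics"];d=E[:3,:3].T@np.linalg.inv(p["camera_matrix"])@[*u,1];c=-E[:3,:3].T@E[:3,3]
    return c+d*(z-c[2])/d[2]
E
python3 - <<'E'
from h import *
for n,u in(("bottle",(450,222)),("can",(281,360)),("clip",(518,248))): print(n,ground("side",np.array(u)/1.5625).round(3))
print(g(45,72,140).round(3),to(g(45,72,180)),to(g(45,72,140)))
print("tray",T,TY)
E
```

```text
bottle [ 0.622 -0.374  0.   ]
can [ 0.753  0.144 -0.   ]
clip [ 0.452 -0.355 -0.   ]
[0.645 0.015 0.14 ] (array([ 621.3, -352.5,   46.7]), np.float64(-0.988), 'tilt', array([-0.   ,  0.001, -1.   ])) (array([ 621.3, -352.5,   86.7]), np.float64(-0.988), 'tilt', array([-0.   ,  0.001, -1.   ]))
tray [0.5184 0.2496 0.    ] 0.11521469282041341
```

Call:
carry_out:
  commands:
    - {"linear":[620,-352,30],"roll":-0.99}
    - {"linear":[620,-352,30],"roll":-0.99}
    - {"linear":[620,-352,30],"roll":-0.99}
    - {"linear":[620,-352,30],"roll":-0.99}
    - {"linear":[620,-352,30],"roll":-0.99}
    - {"linear":[620,-352,30],"roll":-0.99}
    - {"linear":[620,-352,30],"roll":-0.99}
    - {"linear":[620,-352,30],"roll":-0.99}
    - {"linear":[620,-352,30],"roll":-0.99}
    - {"linear":[620,-352,30],"roll":-0.99}
  grip: 0

```text
t: 1.03
tool_pos: [0.4399, -0.1995, 0.2092]
orientation: [2.517, 1.88, -0.0]
wrist_force: [-0.4, -0.7, 0.1]
grip_width: 0.0297
finger_force: 0.0
```

```bash
python3 - <<'E'
from h import *
print(to(g(45,72,140)))
E
```

```text
(array([263.3, 135.7,  69.1]), np.float64(0.003), 'tilt', array([ 0., -0., -1.]))
```

Call:
carry_out:
  commands:
    - {"linear":[257,133,45],"roll":0}
    - {"linear":[257,133,45],"roll":0}
    - {"linear":[257,133,45],"roll":0}
    - {"linear":[257,133,45],"roll":0}
    - {"linear":[257,133,45],"roll":0}
    - {"linear":[257,133,45],"roll":0}
    - {"linear":[257,133,45],"roll":0}
    - {"linear":[257,133,45],"roll":0}
    - {"linear":[257,133,45],"roll":0}
    - {"linear":[257,133,45],"roll":0}

```text
t: 1.87
tool_pos: [0.6389, 0.0071, 0.1636]
orientation: [-2.516, -1.88, 0.002]
wrist_force: [-0.3, 0.0, 0.3]
grip_width: 0.0004
finger_force: 0.0
```

```bash
python3 - <<'E'
from h import *
print(to(g(45,72,62)))
from station import read_camera,camera_params
import cv2
p=camera_params("wrist");E=p["extrinsics"];
for n,X in(("home+",g(45,-68,68)),("sl",g(45,17.6,68)),("sl end axis",g(45,42.6,68))):
    c=E[:3,:3]@X+E[:3,3];u=p["camera_matrix"]@c;print(n,u[:2]/u[2])
cv2.imwrite("pics/w1.png",read_camera("wrist"))
E
```

```text
(array([  8.8,   3.6, 101.6]), np.float64(0.003), 'tilt', array([-0.001, -0.   , -1.   ]))
home+ [260.04842217 334.90629076]
sl [260.73243488 250.66849361]
sl end axis [260.9570946  223.00111364]
```

View pics/w1.png

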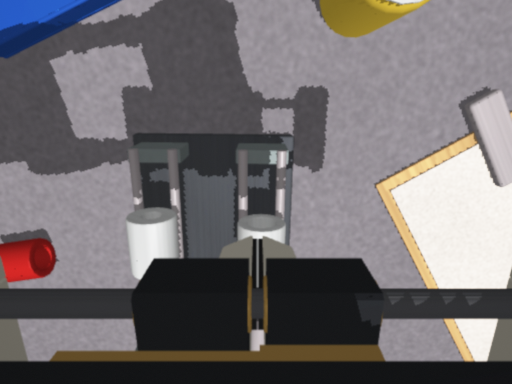

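Call:
carry_out:
  commands:
    - {"linear":[9,4,35],"roll":0}
    - {"linear":[9,4,70],"roll":0}
    - {"linear":[9,4,95],"roll":0}
    - {"linear":[9,4,102],"roll":0}
    - {"linear":[9,4,102],"roll":0}
    - {"linear":[4,4,102],"roll":0}
    - {"linear":[-1,4,102],"roll":0}
    - {"linear":[-6,4,102],"roll":0}
    - {"linear":[-11,4,102],"roll":0}
    - {"linear":[-16,4,102],"roll":0}

```text
t: 2.75
tool_pos: [0.6391, -0.01, 0.0635]
orientation: [2.516, 1.878, 0.002]
wrist_force: [1.3, 0.4, 0.4]
grip_width: 0.0004
finger_force: 0.3
```

```bash
python3 - <<'E'
from h import *
print(to(g(45,11.5,62)))
E
```

```text
(array([-35.5,  -1.8,   1.5]), np.float64(0.002), 'tilt', array([ 0.002, -0.   , -1.   ]))
```

Call:
carry_out:
  commands:
    - {"linear":[-5,-1,1],"roll":0}
    - {"linear":[-10,-1,1],"roll":0}
    - {"linear":[-15,-1,1],"roll":0}
    - {"linear":[-20,-1,1],"roll":0}
    - {"linear":[-24,-1,1],"roll":0}
    - {"linear":[-27,-1,1],"roll":0}
    - {"linear":[-30,-1,1],"roll":0}
    - {"linear":[-33,-1,1],"roll":0}
    - {"linear":[-36,-1,1],"roll":0}
    - {"linear":[-39,-1,1],"roll":0}

```text
t: 3.58
tool_pos: [0.6265, -0.0465, 0.0612]
orientation: [2.517, 1.88, -0.0]
wrist_force: [1.2, -0.2, -0.0]
grip_width: 0.0005
finger_force: 0.2
```

```bash
python3 - <<'E'
from h import *
print(to(g(45,-33.5,62)))
E
```

```text
(array([-41.9,  -0.2,  -0.8]), np.float64(0.003), 'tilt', array([-0., -0., -1.]))
```

Call:
carry_out:
  commands:
    - {"linear":[-2,0,0],"roll":0}
    - {"linear":[-4,0,0],"roll":0}
    - {"linear":[-6,0,0],"roll":0}
    - {"linear":[-8,0,0],"roll":0}
    - {"linear":[-10,0,0],"roll":0}
    - {"linear":[-12,0,0],"roll":0}
    - {"linear":[-14,0,0],"roll":0}
    - {"linear":[-15,0,0],"roll":0}
    - {"linear":[-15,0,0],"roll":0}
    - {"linear":[-15,0,0],"roll":0}

```text
t: 4.42
tool_pos: [0.6224, -0.0609, 0.0612]
orientation: [2.517, 1.879, -0.0]
wrist_force: [-0.4, 0.1, 0.9]
grip_width: 0.0004
finger_force: 0.0
```

```bash
python3 - <<'E'
from h import *
print(to(g(45,-33.5,62)))
from station import read_camera
import cv2
b=read_camera("side")
cv2.imwrite("pics/s2.png",cv2.resize(b[130:250,200:320],None,fx=5,fy=5,interpolation=cv2.INTER_CUBIC))
E
```

```text
(array([-26.9,  -0.3,  -0.8]), np.float64(0.002), 'tilt', array([ 0., -0., -1.]))
```

View pics/s2.png

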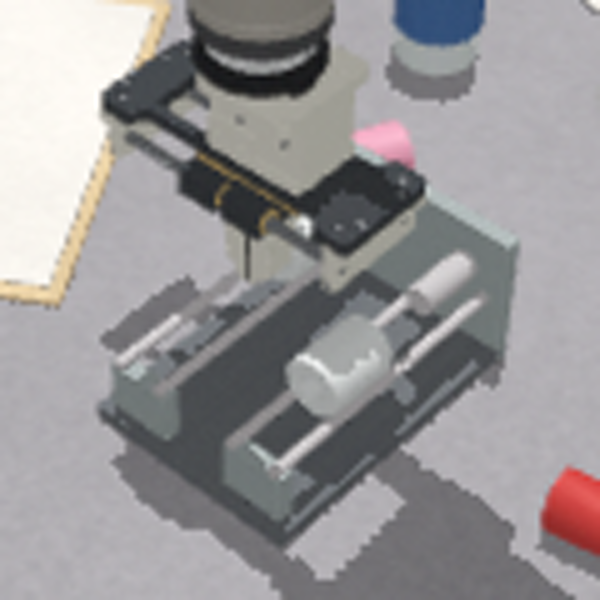

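The +x sleeve has gone past its stop position, with the fingers at gauge y = -7, so it is sliding onto the pin. I'll push on towards home.

Call:
carry_out:
  commands:
    - {"linear":[-4,0,0],"roll":0}
    - {"linear":[-8,0,0],"roll":0}
    - {"linear":[-12,0,0],"roll":0}
    - {"linear":[-16,0,0],"roll":0}
    - {"linear":[-20,0,0],"roll":0}
    - {"linear":[-22,0,0],"roll":0}
    - {"linear":[-24,0,0],"roll":0}
    - {"linear":[-26,0,0],"roll":0}
    - {"linear":[-27,0,0],"roll":0}
    - {"linear":[-28,0,0],"roll":0}

```text
t: 5.3
tool_pos: [0.6153, -0.0845, 0.0613]
orientation: [-2.516, -1.877, -0.007]
wrist_force: [5.2, 16.6, 0.3]
grip_width: 0.0003
finger_force: 8.3
```

Call:
carry_out:
  commands:
    - {"linear":[-1,0,0],"roll":0}
    - {"linear":[-1,0,0],"roll":0}
    - {"linear":[-2,0,0],"roll":0}
    - {"linear":[-2,0,0],"roll":0}
    - {"linear":[-3,0,0],"roll":0}
    - {"linear":[-3,0,0],"roll":0}
    - {"linear":[-4,0,0],"roll":0}
    - {"linear":[-4,0,0],"roll":0}
    - {"linear":[-4,0,0],"roll":0}
    - {"linear":[-4,0,0],"roll":0}

```text
t: 6.13
tool_pos: [0.6152, -0.0846, 0.0615]
orientation: [-2.513, -1.877, -0.013]
wrist_force: [7.9, 26.1, 0.4]
grip_width: 0.0007
finger_force: 13.7
```

Call:
carry_out:
  commands:
    - {"linear":[14,0,0],"roll":0}
    - {"linear":[20,0,-10],"roll":0}
    - {"linear":[30,0,-45],"roll":0}
    - {"linear":[60,-20,-50],"roll":0}
    - {"linear":[90,-45,-50],"roll":0}
    - {"linear":[117,-70,-50],"roll":0}
    - {"linear":[117,-90,-50],"roll":0}
    - {"linear":[117,-90,-50],"roll":0}
    - {"linear":[117,-90,-25],"roll":0}
    - {"linear":[117,-90,0],"roll":0}

```text
t: 6.97
tool_pos: [0.5622, 0.0458, 0.0631]
orientation: [2.513, 1.878, 0.006]
wrist_force: [-0.1, 0.5, 0.1]
grip_width: 0.0006
finger_force: 0.0
```

```bash
python3 - <<'E'
from h import *
print(to(g(-45,13.7,62)))
E
```

```text
(array([-64.6,  -2.2,   1. ]), np.float64(0.003), 'tilt', array([ 0.006, -0.001, -1.   ]))
```

Call:
carry_out:
  commands:
    - {"linear":[-8,-2,1],"roll":0}
    - {"linear":[-15,-2,1],"roll":0}
    - {"linear":[-22,-2,1],"roll":0}
    - {"linear":[-28,-2,1],"roll":0}
    - {"linear":[-34,-2,1],"roll":0}
    - {"linear":[-40,-2,1],"roll":0}
    - {"linear":[-46,-2,1],"roll":0}
    - {"linear":[-52,-2,1],"roll":0}
    - {"linear":[-57,-2,1],"roll":0}
    - {"linear":[-61,-2,1],"roll":0}

```text
t: 7.8
tool_pos: [0.5408, -0.0122, 0.0603]
orientation: [2.517, 1.879, -0.0]
wrist_force: [-0.4, 1.9, 0.9]
grip_width: 0.0003
finger_force: 0.4
```

Call:
carry_out:
  commands:
    - {"linear":[-1,0,0],"roll":0}
    - {"linear":[-2,0,0],"roll":0}
    - {"linear":[-3,0,0],"roll":0}
    - {"linear":[-4,0,0],"roll":0}
    - {"linear":[-5,0,0],"roll":0}
    - {"linear":[-6,0,0],"roll":0}
    - {"linear":[-7,0,0],"roll":0}
    - {"linear":[-8,0,0],"roll":0}
    - {"linear":[-8,0,0],"roll":0}
    - {"linear":[-8,0,0],"roll":0}

```text
t: 8.63
tool_pos: [0.5399, -0.0145, 0.0606]
orientation: [-2.515, -1.877, -0.009]
wrist_force: [4.7, 22.1, 1.0]
grip_width: 0.0006
finger_force: 11.5
```

```bash
python3 - <<'E'
from h import *
print(to(g(-45,13.7,62)))
from station import read_camera
import cv2
b=read_camera("side")
cv2.imwrite("pics/s3.png",cv2.resize(b[130:250,200:320],None,fx=5,fy=5,interpolation=cv2.INTER_CUBIC))
E
```

```text
(array([-0.5,  2.1, -1.4]), np.float64(0.002), 'tilt', array([ 0.003,  0.006, -1.   ]))
```

View pics/s3.png

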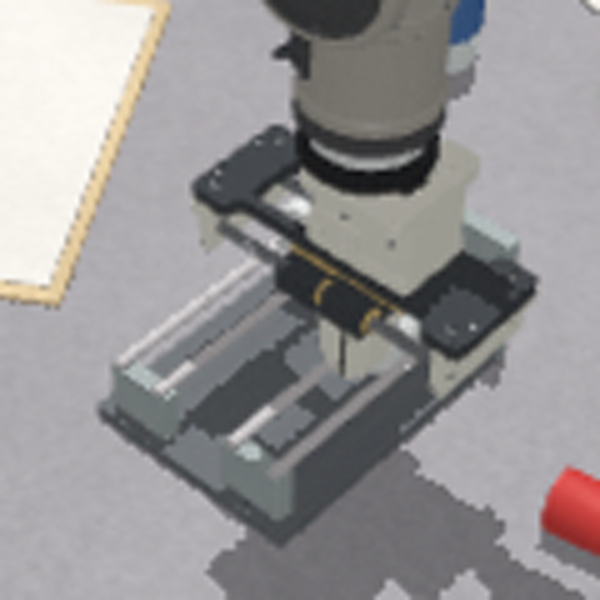

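Call:
carry_out:
  commands:
    - {"linear":[14,0,0],"roll":0}
    - {"linear":[20,0,-10],"roll":0}
    - {"linear":[22,0,-50],"roll":0}
    - {"linear":[10,1,-60],"roll":0}
    - {"linear":[-15,2,-60],"roll":0}
    - {"linear":[-31,2,-60],"roll":0}
    - {"linear":[-31,2,-60],"roll":0}
    - {"linear":[-31,2,-60],"roll":0}
    - {"linear":[-31,2,-60],"roll":0}
    - {"linear":[-31,2,-60],"roll":0}

```text
t: 9.52
tool_pos: [0.5319, -0.0489, 0.12]
orientation: [-2.516, -1.88, 0.0]
wrist_force: [0.2, 1.3, -0.7]
grip_width: 0.0003
finger_force: 0.0
```

Call:
carry_out:
  commands:
    - {"linear":[0,0,0],"roll":0}
    - {"linear":[0,0,0],"roll":0}
    - {"linear":[0,0,0],"roll":0}
    - {"linear":[0,0,0],"roll":0}
    - {"linear":[0,0,0],"roll":0}
    - {"linear":[0,0,0],"roll":0}
    - {"linear":[0,0,0],"roll":0}
    - {"linear":[0,0,0],"roll":0}
    - {"linear":[0,0,0],"roll":0}
    - {"linear":[0,0,0],"roll":0}
  grip: 66

```text
t: 10.35
tool_pos: [0.5318, -0.0496, 0.1202]
orientation: [2.517, 1.88, -0.0]
wrist_force: [-0.2, -0.2, -0.2]
grip_width: 0.062
finger_force: 0.0
```

```bash
python3 - <<'E'
from h import *
print(to(g(-45,-22,56)))
from station import read_camera
import cv2
b=read_camera("side")
cv2.imwrite("pics/s4.png",cv2.resize(b[130:250,200:320],None,fx=5,fy=5,interpolation=cv2.INTER_CUBIC))
E
```

```text
(array([-0.3, -0.2, 64.2]), np.float64(0.002), 'tilt', array([ 0., -0., -1.]))
```

View pics/s4.png

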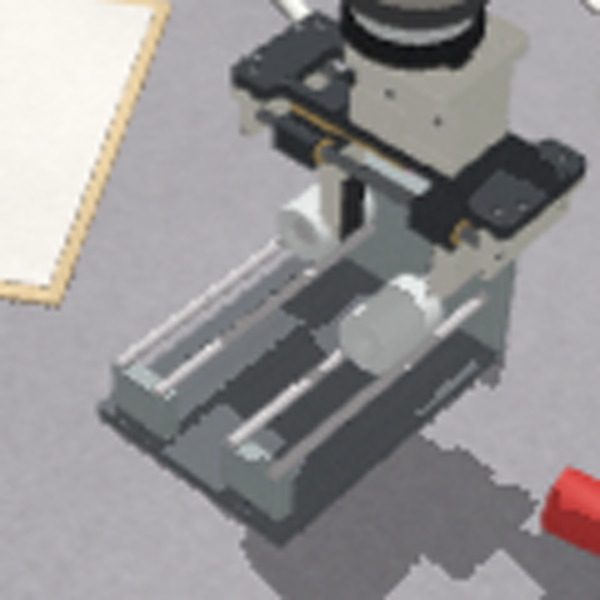

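The picture shows the +x sleeve home at (310,220) and the -x one at its pin tip (390,325), between the open fingers. Next I'll descend and grip.

Call:
carry_out:
  commands:
    - {"linear":[0,0,20],"roll":0}
    - {"linear":[0,0,40],"roll":0}
    - {"linear":[0,0,55],"roll":0}
    - {"linear":[0,0,64],"roll":0}
    - {"linear":[0,0,64],"roll":0}
    - {"linear":[0,0,64],"roll":0}
    - {"linear":[0,0,64],"roll":0}
    - {"linear":[0,0,64],"roll":0}
    - {"linear":[0,0,64],"roll":0}
    - {"linear":[0,0,64],"roll":0}

```text
t: 11.23
tool_pos: [0.5322, -0.0496, 0.0569]
orientation: [2.516, 1.879, 0.001]
wrist_force: [1.0, 1.1, -0.2]
grip_width: 0.066
finger_force: 0.0
```

Call:
carry_out:
  commands:
    - {"linear":[0,0,0],"roll":0}
    - {"linear":[0,0,0],"roll":0}
    - {"linear":[0,0,0],"roll":0}
    - {"linear":[0,0,0],"roll":0}
    - {"linear":[0,0,0],"roll":0}
    - {"linear":[0,0,0],"roll":0}
    - {"linear":[0,0,0],"roll":0}
    - {"linear":[0,0,0],"roll":0}
    - {"linear":[0,0,0],"roll":0}
    - {"linear":[0,0,0],"roll":0}
  grip: 34
  newtons: 25

```text
t: 12.07
tool_pos: [0.531, -0.0493, 0.056]
orientation: [-2.516, -1.879, 0.002]
wrist_force: [-5.8, 0.6, 3.2]
grip_width: 0.039
finger_force: 25.0
```

Call:
carry_out:
  commands:
    - {"linear":[0,0,-15],"roll":0}
    - {"linear":[0,0,-40],"roll":0}
    - {"linear":[0,0,-75],"roll":0}
    - {"linear":[0,0,-90],"roll":0}
    - {"linear":[0,0,-90],"roll":0}
    - {"linear":[0,0,-90],"roll":0}
    - {"linear":[0,0,-90],"roll":0}
    - {"linear":[0,0,-90],"roll":0}
    - {"linear":[0,0,-90],"roll":0}
    - {"linear":[0,0,-90],"roll":0}

```text
t: 12.9
tool_pos: [0.5314, -0.0494, 0.1451]
orientation: [-2.516, -1.879, 0.002]
wrist_force: [-0.6, -0.3, -1.5]
grip_width: 0.0385
finger_force: 25.0
```

```bash
python3 - <<'E'
from h import *
print(to(T+[0,0,.1],TY))
E
```

```text
(array([283. , -97.3,  45.2]), np.float64(-0.403), 'tilt', array([-0.002,  0.   , -1.   ]))
```

Call:
carry_out:
  commands:
    - {"linear":[20,-7,0],"roll":-0.03}
    - {"linear":[55,-19,0],"roll":-0.08}
    - {"linear":[92,-32,0],"roll":-0.13}
    - {"linear":[129,-44,0],"roll":-0.18}
    - {"linear":[166,-57,0],"roll":-0.23}
    - {"linear":[203,-70,0],"roll":-0.28}
    - {"linear":[238,-82,10],"roll":-0.34}
    - {"linear":[265,-91,20],"roll":-0.38}
    - {"linear":[278,-96,25],"roll":-0.4}
    - {"linear":[283,-97,25],"roll":-0.4}

```text
t: 13.73
tool_pos: [0.5177, 0.2512, 0.1193]
orientation: [-2.089, -2.344, 0.005]
wrist_force: [0.3, -1.1, -2.2]
grip_width: 0.0387
finger_force: 25.0
```

```bash
python3 - <<'E'
from h import *
from station import read_camera
import cv2
b=read_camera("side")
cv2.imwrite("pics/s5.png",cv2.resize(b[180:340,170:310],None,fx=3.75,fy=3.75,interpolation=cv2.INTER_CUBIC))
print(to(T+[0,0,.013],TY))
E
```

```text
(array([ -1. ,  -0. , 107.1]), np.float64(-0.002), 'tilt', array([-0.002, -0.001, -1.   ]))
```

View pics/s5.png

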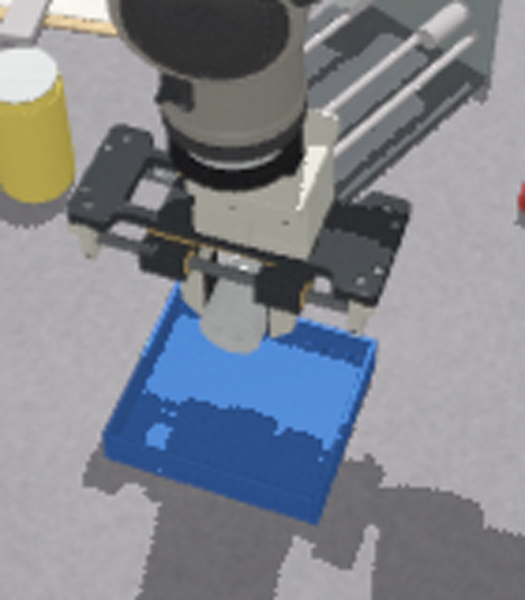

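The sleeve is held above the tray at (235,310). Next I'll lower it gently.

Call:
carry_out:
  commands:
    - {"linear":[0,0,20],"roll":0}
    - {"linear":[0,0,45],"roll":0}
    - {"linear":[0,0,68],"roll":0}
    - {"linear":[0,0,84],"roll":0}
    - {"linear":[0,0,94],"roll":0}
    - {"linear":[0,0,99],"roll":0}
    - {"linear":[0,0,102],"roll":0}
    - {"linear":[0,0,105],"roll":0}
    - {"linear":[0,0,107],"roll":0}
    - {"linear":[0,0,107],"roll":0}

```text
t: 14.62
tool_pos: [0.5195, 0.2493, 0.0146]
orientation: [2.093, 2.342, 0.001]
wrist_force: [0.4, 0.3, -1.5]
grip_width: 0.0387
finger_force: 25.0
```

Call:
carry_out:
  commands:
    - {"linear":[0,0,1],"roll":0}
    - {"linear":[0,0,1],"roll":0}
    - {"linear":[0,0,2],"roll":0}
    - {"linear":[0,0,2],"roll":0}
    - {"linear":[0,0,2],"roll":0}
    - {"linear":[0,0,2],"roll":0}
    - {"linear":[0,0,2],"roll":0}
    - {"linear":[0,0,2],"roll":0}
    - {"linear":[0,0,2],"roll":0}
    - {"linear":[0,0,2],"roll":0}

```text
t: 15.45
tool_pos: [0.5194, 0.2495, 0.0124]
orientation: [2.093, 2.342, 0.001]
wrist_force: [0.5, 1.7, 2.3]
grip_width: 0.0387
finger_force: 25.0
```

Call:
carry_out:
  commands:
    - {"linear":[0,0,2],"roll":0}
    - {"linear":[0,0,2],"roll":0}
    - {"linear":[0,0,2],"roll":0}
    - {"linear":[0,0,2],"roll":0}
    - {"linear":[0,0,2],"roll":0}
    - {"linear":[0,0,2],"roll":0}
    - {"linear":[0,0,2],"roll":0}
    - {"linear":[0,0,2],"roll":0}
    - {"linear":[0,0,2],"roll":0}
    - {"linear":[0,0,2],"roll":0}
  grip: 56

```text
t: 16.28
tool_pos: [0.5192, 0.2493, 0.0102]
orientation: [2.094, 2.342, -0.0]
wrist_force: [0.1, -0.3, 0.3]
grip_width: 0.0558
finger_force: 0.0
```

The force turned upward, so the sleeve is on the floor, and the fingers are open. I'll retreat straight up.

Call:
carry_out:
  commands:
    - {"linear":[0,0,-10],"roll":0}
    - {"linear":[0,0,-30],"roll":0}
    - {"linear":[0,0,-60],"roll":0}
    - {"linear":[0,0,-100],"roll":0}
    - {"linear":[0,0,-140],"roll":0}
    - {"linear":[0,0,-180],"roll":0}
    - {"linear":[0,0,-180],"roll":0}
    - {"linear":[0,0,-180],"roll":0}
    - {"linear":[0,0,-180],"roll":0}
    - {"linear":[0,0,-180],"roll":0}

```text
t: 17.12
tool_pos: [0.5183, 0.249, 0.189]
orientation: [-2.093, -2.341, 0.004]
wrist_force: [0.4, -0.0, -1.2]
grip_width: 0.0561
finger_force: 0.0
```

```bash
python3 - <<'E'
from h import *
from station import read_camera
import cv2
b=read_camera("side");a=read_camera("scene")
cv2.imwrite("pics/f.png",np.hstack([cv2.resize(b[120:330,180:320],(400,600),interpolation=cv2.INTER_CUBIC),cv2.resize(a[100:260,190:297],(400,600),interpolation=cv2.INTER_CUBIC)]))
for q in((-68),(-93+50)): print([((proj(n,g(45,q,68+20*(q>-50)))-o)*600/h).round() for n,o,h in(("side",[180,120],210),("scene",[190,100],160))])
E
```

```text
[array([241., 151.]), array([212., 435.])]
[array([226., 149.]), array([240., 394.])]
```

View pics/f.png

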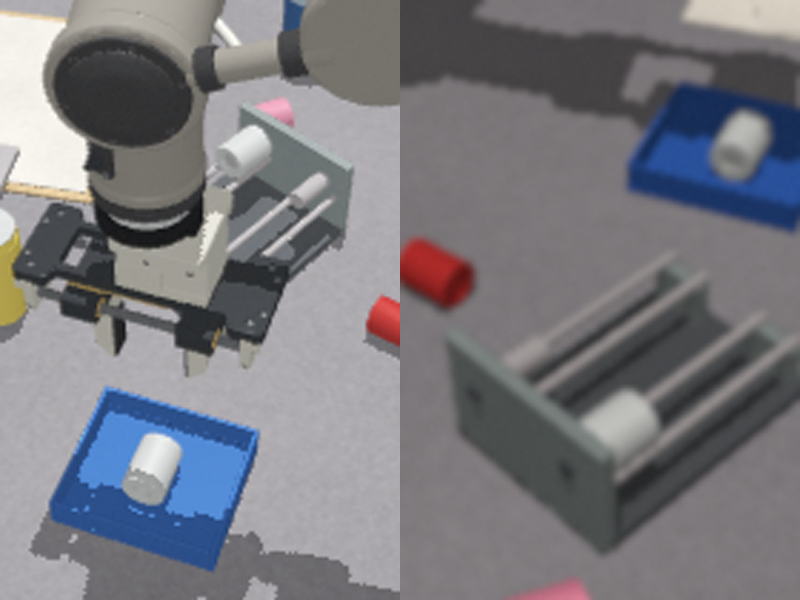

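The left half shows the rejected sleeve lying in the tray at (152,468). The good sleeve is against the plate at (243,150), where home predicts (241,151). Handing in.

```bash
python3 -c "
from station import job
print(job.close_job())"
```

```text
the job is handed in; nothing more can be done
None
```

Both sleeves were tried: the one on the gauge's +x cradle fitted and is fully home on its pin, the other stopped at its pin tip and now lies in the blue tray; the job is handed in at about 17 s, with no verdict returned.

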